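Laundry trolley: kickstand down, frame held upright

ROBOT

A 7-joint arm with a two-finger parallel gripper is mounted at the origin on the work surface. World frame = base frame: x ahead of the robot, y to its left, z up, the work surface at z = 0. Lengths are in m, angles in rad, forces in N, time in s.
With the tool pointing down it reaches from about 0.35 to 0.9 m from the base axis. Payload 7.2 kg.
Tool frame: the origin (TCP) lies at the very end of the fingers, on their centre line; the grasp point (between the pads) lies 19 mm behind it; z points along the fingers, y is the line along which they close (so a half turn about z gives the same grasp; the last joint's range is limited). The gripper opens to 85 mm and grips with 20 to 120 N. Pads are 22 mm wide; open, the fingers measure 114 mm over their backs; the gripper's body (76 mm by 85 mm) begins 54 mm behind the grasp point. The pads swing forward as they close: fully open they stand 13 mm farther back than shut.
Start: joints at [-1.326, 0.411, -0.013, 1.596, 0.006, 1.134, -0.082], TCP at [0.192, 0.595, 0.231] pointing down, gripper open.
Joint ranges: [-2.95, 2.95], [-0.29, 1.99], [-1.47, 1.44], [0.14, 2.54], [-1.03, 4.17], [0.13, 1.85], [-2.86, 2.86]. Speed limits (rad/s): [2.39, 2.39, 3.01, 3.01, 3.14, 3.14, 3.14].

INTERFACE

Orientations are given as a rotation vector (axis times angle).
In Python, from rig import ctrl, cams, job_done gives the robot as it stands.
- The arm moves only by the tool servo_tool, never from a script. Its argument "moves" is a list that holds one entry, the list of rows, each a list of 7 numbers: the opening, from 0 (shut) to 1 (fully open), then the shift along the tool's x, y, z in m, then the turn, a rotation vector about the tool's x, y, z in degrees. A call has exactly 10 rows; each row shifts and turns the commanded pose from where the row before left it, along the tool's axes as they then stand; what a row does not reach is not made up. A row lasts 1/8 s, in which the tool goes at most 62.5 mm and 10.7 degrees, less where a joint would pass 70% of its speed; a pose out of reach is approached as far as the arm can. A call with a gripper value outside its range is refused whole. The fingers move at their own pace and stop on an object; "squeeze" is the grip in N (left out, the last holds). Time passes only in rows, so rows that do not move let the fingers close, or fill a call up. It gives the time, the measured TCP pose, the force, the opening and the grip force at its end, in the units of the state.
- ctrl.sense(): the state, without advancing time (a new reading comes with each control period).
- cams.capture(name): name is "scene" or "top" or "wrist"; returns the picture (480x640x3 uint8, red, green, blue); there is no depth.
- cams.get_calibration(name): a dict with "fx", "fy", "cx", "cy" (pixels), "pose" (4x4, takes a point from camera to world coordinates). Camera axes: x right, y down, z forward; pixel columns grow to the right and rows downward; lengths in m; the calibration is good to about 2 mm. A picture is of the moment at which its call begins: read the wrist's pose just before it. get_calibration takes no time and is no camera call; for the wrist camera it gives the pose at the moment of the call.
- job_done(): hands the job in; it is judged then, once.
The state is a dict: "time": time; "joints": joint angles; "joint_vel": joint speeds; "joint_torque": joint torques, N m; "tcp_pos": TCP position; "eef_rot": TCP orientation; "wrist_force": force on the tool from outside, world axes, zero at the start; "ft_torque": the same for the moment, N m; "opening": opening from 0.0 (shut) to 1.0 (fully open); "grip_force": force on a finger pad.
Only numpy, scipy, OpenCV 4.12 (cv2) and the standard library are available. Lean on these libraries where they do the work, as an engineer would, in place of code of your own. Each camera call takes 0.05 s, during which the arm holds its last target. There are 200 camera calls.

TASK

The lower half of a laundry trolley lies tipped over on the folding counter, its wheels held in a chock. Flip its spring-loaded kickstand fully down first, then raise the frame by its top bar until it stands upright and finish while still holding it there by that bar, because it tips over if let go. Leave the other things on the counter where they are.

Things in the scene. Friction and masses are not known exactly. Their poses are not given: they have to be found in the camera images.
- chock: Fixed aluminium plate, 150 x 290 x 8 mm, with two black wheels (104 mm dia., 28 mm wide, at its y = +-120 mm) between plastic chocks. Origin: centre of the plate's underside, on the counter. Its y axis is parallel to the wheel axle, which lies 60 mm above the origin; its x axis points to the side to which the frame lies tipped at the start; z is up. Place and yaw vary.
- frame (a joint): Tilt of the frame about the wheel axle (rad): 0 upright, positive tipped to the chock's +x; stops at 0.80 (start) and -0.14. Two aluminium tubes, 20 mm dia., 170 mm apart, sleeves on top ending 242 mm from the axle, a 16 mm cross tube 35 mm from the axle; otherwise open between. 0.7 to 1.4 kg with bar and kickstand, unstable when upright: it falls to a stop if not held.
- top_bar (a point): Plain round steel bar, 18 mm dia., joining the two tubes near their tops, 140 mm free between them. Origin: its middle, 210 mm from the axle along the frame. Its y axis runs along the bar, parallel to the axle; its z axis points along the frame away from the axle, so is vertical when the frame is upright. Fixed to the frame; being round it can turn within a gripper.
- kickstand (a joint): Swing of the kickstand about its pivot on the frame (rad): 0 folded up (start), 1.55 fully down on its stop. A spring drives it to 0 below about 0.7 and on to 1.55 beyond: no force at the centre, 0.35 N m (3 N at the foot bar) at the ends. At value q its legs make an angle 0.70 + q with the frame's upward direction, so as q grows the foot bar swings over to the chock's -x and down.
- foot_bar (a point): Middle of the kickstand's foot bar, the cross rod (12 mm dia., 110 mm long, parallel to the axle) that closes the U, 120 mm from the pivot. At the start it is about 0.2 m above the counter, some 120 mm to the chock's -x side of the top bar.
- detergent: White rectangular detergent jug with a grey cap and a top handle, 70 x 120 mm, 200 mm tall, bystander. Origin: centre of its underside.
- softener: Grey jar with white cap, 64 mm dia., 110 mm tall, bystander. Origin: centre of its underside.
- wrench: Steel wrench lying on the counter, bystander. Origin: middle of its underside.
- dish: White ceramic bowl, 100 mm dia., 35 mm tall, bystander. Origin: centre of its underside.
- kick_pivot (a point): Middle of the kickstand's pivot axis, which is parallel to the axle and 35 mm from it up the frame. The kickstand is a dark U of 10 mm rod, 120 mm long from this pivot to the foot bar and 110 mm wide, standing on the chock's -x side of the frame. A thin spring strut joins one leg to the frame.

How it is judged:
On the way, in this order (a step that is already met when the one before it is completed fails the run):
1. the kickstand is flipped over centre, fully down (value of joint kickstand above 1.45 rad), for 0.2 s.
2. with the kickstand still down the frame stands upright, held by its top bar (value of joint kickstand above 1.45 rad and angle between top_bar's own z axis and vertical below 0.08 rad and contact force between the fingers and top_bar above 1 N), for 0.2 s.
At the end, for the whole second after the job is handed in: The kickstand is down (joint above 1.45 rad), the frame is within 0.08 rad of upright and still (under 0.05 rad/s), and the gripper's fingers hold its top bar (contact force over 1 N). Neither stop of the frame lies within that tolerance, so only the hold keeps it there (all of step 2 and velocity of joint frame between -0.05 and 0.05 rad/s); the arm keeps its last pose, push and grip.
It fails at once if a bystander is shifted by more than 30 mm (distance of any of detergent, softener, wrench, dish from where it was at the start of the episode above 0.03 m).
It also fails if it takes over 53 s, if anything falls off the work surface, if the arm or the gripper's body presses on something with over 40 N, if the wrist force passes 120 N, or if a joint passes its speed limit or range.

## Working session

There is one attempt and no reset: what is moved stays moved. The work goes in short steps, Python scripts to look and compute and a tool call to move; the robot and the scene stay as the last step left them, time stands still between calls to the robot, and variables do not carry over. Pictures are saved under pics/ and viewed, at most 10 in all, crops included, and the job is handed in when it is done.

Besides the shell and the picture viewer there is one more tool, called after "Emit:" in YAML: its name, and indented under it one key for each argument. servo_tool: Moves the arm, as the interface text tells. Its arguments: {"type":"object","properties":{"moves":{"type":"array","items":{"type":"array","items":{"type":"array","items":{"type":"number"}}}},"squeeze":{"type":"number"}},"required":["moves"]}

```bash
mkdir -p pics; ls; python3 - <<'E'
from rig import ctrl,cams
import cv2,numpy as np
for n in ("scene","top"):
    cv2.imwrite(f"pics/{n}0.png",cams.capture(n)[...,::-1])
    c=cams.get_calibration(n);print(n,c["fx"],c["fy"],c["cx"],c["cy"],np.round(c["pose"],3).tolist())
print(ctrl.sense())
E
```

```text
pics
scene 606.1300699059651 606.1300699059651 321.37205957954166 236.32969252799288 [[0.324, 0.75, -0.577, 1.35], [0.946, -0.267, 0.184, -0.279], [-0.017, -0.605, -0.796, 1.259], [0.0, 0.0, 0.0, 1.0]]
top 576.8359198220567 576.8359198220567 319.8828991384375 234.1446707266131 [[0.009, -0.999, 0.051, 0.442], [-1.0, -0.01, -0.013, -0.002], [0.014, -0.051, -0.999, 1.639], [0.0, 0.0, 0.0, 1.0]]
{'time': 0.1, 'joints': array([-1.32619919,  0.41177425, -0.01271476,  1.59696423,  0.00562356,
        1.13432277, -0.08216765]), 'joint_vel': array([ 1.27030198e-03, -1.51056609e-03, -4.19116770e-04, -7.03832344e-04,
       -9.47501610e-04, -3.71133575e-04,  1.95481029e-05]), 'joint_torque': array([ 3.68848618e-03, -6.01826119e+01,  6.84594177e-01, -3.00088263e+01,
        1.39669600e-02,  6.51377122e-03,  4.97981262e-06]), 'tcp_pos': array([0.19222852, 0.5942276 , 0.23056403]), 'eef_rot': array([-4.89216789e-01, -3.10316368e+00,  2.24497790e-03]), 'wrist_force': array([-0.12872812,  0.40427361, -0.00150156]), 'ft_torque': array([-0.01989732,  0.00625527, -0.00578666]), 'grip_force': 0.0, 'opening': 1.0033454843907506}
```

View pics/scene0.png

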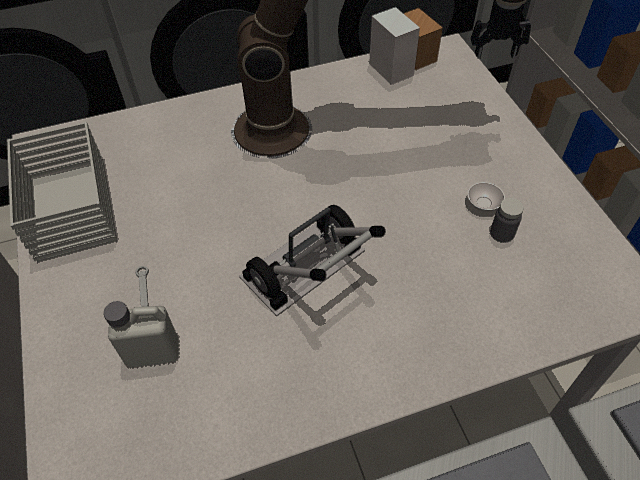

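View pics/top0.png

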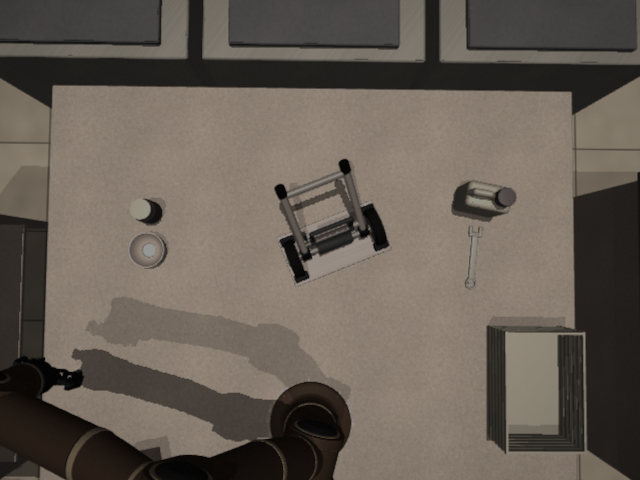

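The frame lies tipped away from the robot, with the top bar at about (315,183) in top and (352,255) in scene. I'll enlarge both crops for exact pixels.

```bash
python3 - <<'E'
import cv2,numpy as np
a=cv2.imread("pics/scene0.png")[195:325,230:395];b=cv2.imread("pics/top0.png")[150:295,265:400]
a=cv2.convertScaleAbs(cv2.resize(a,None,fx=4,fy=4,interpolation=2),alpha=1.5)[:520,:660]
b=cv2.convertScaleAbs(cv2.resize(b,None,fx=4,fy=4,interpolation=2),alpha=1.5)
cv2.imwrite("pics/a.png",a);cv2.imwrite("pics/b.png",b)
E
```

```text
(no output)
```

View pics/a.png

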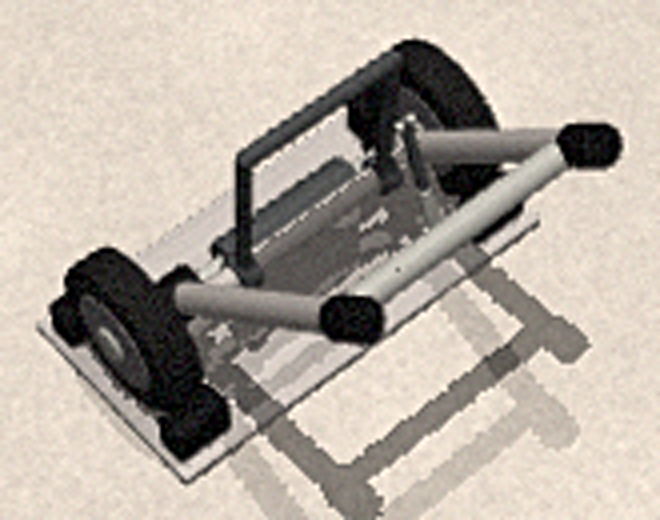

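View pics/b.png

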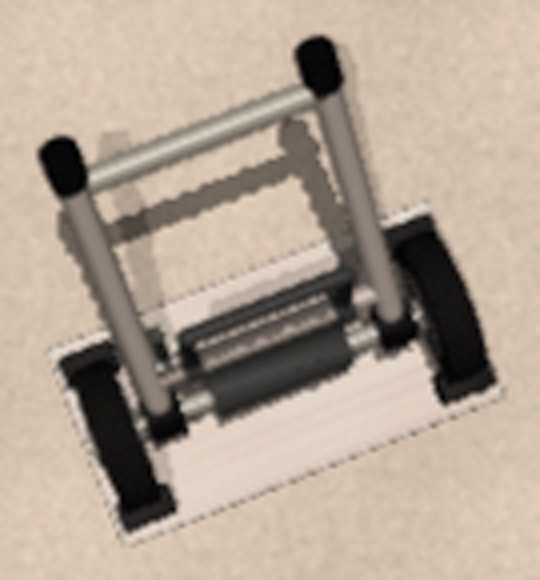

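Scene crop: top bar runs (365,300)-(565,150), foot bar (243,157)-(405,58). Top crop: top bar runs (92,183)-(308,95), foot bar (187,337)-(345,275), plate corners (50,352), (430,203), (500,393), (125,545).

```bash
cat > h.py <<'E'
import numpy as np
from rig import ctrl,cams
from scipy.spatial.transform import Rotation as R
def ray(n,uv,c=None):
    c=c or cams.get_calibration(n);P=np.array(c["pose"])
    d=P[:3,:3]@[(uv[0]-c["cx"])/c["fx"],(uv[1]-c["cy"])/c["fy"],1];return P[:3,3],d/np.linalg.norm(d)
def tri(rs):
    A=sum(np.eye(3)-np.outer(d,d) for o,d in rs);b=sum((np.eye(3)-np.outer(d,d))@o for o,d in rs)
    p=np.linalg.solve(A,b);return p,[float(np.linalg.norm(np.cross(p-o,d))) for o,d in rs]
def atz(r,z): o,d=r;return o+d*(z-o[2])/d[2]
E
python3 - <<'E'
from h import *
S=lambda u,v:ray("scene",(230+u/4,195+v/4));T=lambda u,v:ray("top",(265+u/4,150+v/4))
for n,a,b in (("top",(465,225),(200,139)),("foot",(324,107),(267,306)),("sleeveL",(590,143),(67,165)),("sleeveR",(352,318),(320,65))):
    p,e=tri([S(*a),T(*b)]);print(n,p.round(4),np.round(e,4))
c=[atz(T(*q),.008) for q in ((50,352),(430,203),(500,393),(125,545))]
m=sum(c)/4;print("plate",m,[np.linalg.norm(c[i]-c[i-1]) for i in range(4)])
v=(c[0]+c[1]-c[2]-c[3]);w=(c[0]+c[3]-c[1]-c[2]);print("yaw",np.arctan2(v[1],v[0]),np.arctan2(-w[0],w[1]))
s=ctrl.sense();print(R.from_rotvec(s["eef_rot"]).as_matrix().round(3))
E
```

```text
top [ 0.64   -0.0029  0.2051] [0.0045 0.0045]
foot [ 0.5356 -0.0469  0.2018] [0.0034 0.0034]
sleeveL [0.6207 0.0778 0.2183] [0.003 0.003]
sleeveR [ 0.6846 -0.0792  0.217 ] [0.0022 0.0022]
plate [ 0.49970587 -0.06382747  0.008     ] [np.float64(0.14611322736919125), np.float64(0.2897096514048479), np.float64(0.14370014924516317), np.float64(0.28610731694776675)]
yaw 0.369876878402234 0.38864649853512206
[[-0.951  0.308 -0.   ]
 [ 0.308  0.951 -0.001]
 [-0.    -0.001 -1.   ]]
```

Emit:
servo_tool:
  moves:
    - [[0,0,0,-0.06,0,0,0],[0,0,0,-0.04,0,0,0],[0,-0.0468,-0.0395,0,0,0,0],[0,-0.0468,-0.0395,0,0,0,0],[0,-0.0468,-0.0395,0,0,0,0],[0,-0.0468,-0.0395,0,0,0,0],[0,-0.0468,-0.0395,0,0,0,0],[0,-0.0468,-0.0395,0,0,0,0],[0,-0.0468,-0.0395,0,0,0,0],[0,-0.0468,-0.0395,0,0,0,0]]

```text
time: 1.35
tcp_pos: [0.4519, 0.1769, 0.3313]
eef_rot: [-0.489, -3.103, -0.0]
wrist_force: [0.3, -0.1, -0.0]
opening: -0.002
grip_force: 0.0
```

Emit:
servo_tool:
  moves:
    - [[0,-0.0468,-0.0395,0,0,0,0],[0,-0.0468,-0.0395,0,0,0,0],[0,-0.0468,-0.0395,0,0,0,0],[0,-0.0468,-0.0395,0,0,0,0],[0,0,0,0,0,0,10],[0,0,0,0,0,0,10],[0,0,0,0,0,0,10],[0,0,0,0,0,0,10],[0,0,0,0,0,0,10],[0,0,0,0,0,0,0]]

```text
time: 2.6
tcp_pos: [0.5806, -0.029, 0.3309]
eef_rot: [-1.753, -2.606, 0.001]
wrist_force: [-0.1, 0.0, -0.3]
opening: -0.004
grip_force: 0.0
```

```bash
python3 - <<'E'
from h import *
import cv2
c=cams.get_calibration("wrist");im=cams.capture("wrist")[...,::-1]
cv2.imwrite("pics/w1.png",cv2.convertScaleAbs(im,alpha=1.4))
cp=np.array(c["pose"]);
def proj(p):
    q=np.linalg.inv(cp)@np.r_[p,1];return [c["cx"]+c["fx"]*q[0]/q[2],c["cy"]+c["fy"]*q[1]/q[2]]
A=np.array([.501,-.0615,.06]);X=np.array([np.cos(.38),np.sin(.38),0]);Y=np.array([-X[1],X[0],0]);Z=np.array([0,0,1])
for n,x,z,w in (("bar",.1506,.1463,.075),("foot",.037,.144,.055)):
    for y in (-w,0,w): print(n,y,np.round(proj(A+x*X+y*Y+z*Z)))
E
```

```text
bar -0.075 [392. 305.]
bar 0 [398. 225.]
bar 0.075 [405. 131.]
foot -0.055 [265. 283.]
foot 0 [263. 223.]
foot 0.055 [260. 156.]
```

View pics/w1.png

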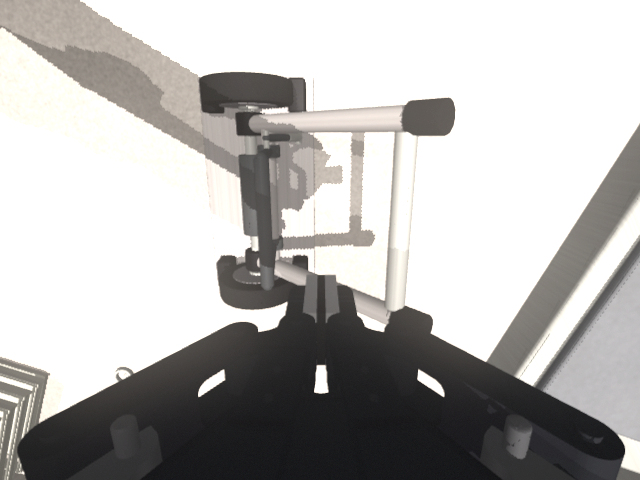

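The bar mid is at about (400,215) and the foot mid at about (263,219). Both match the prediction to within about 1 cm, so I'll descend and push.

Emit:
servo_tool:
  moves:
    - [[0,0,0,0.052,0,0,0],[0,0,0,0.052,0,0,0],[0,0,0,0.052,0,0,0],[0,0,0,0,0,0,0],[0,0,-0.015,0,0,0,0],[0,0,-0.015,0,0,0,0],[0,0,-0.012,0,0,0,0],[0,0,-0.012,0,0,0,0],[0,0,-0.012,0,0,0,0],[0,0,-0.012,0,0,0,0]]

```text
time: 3.9
tcp_pos: [0.5073, -0.0586, 0.175]
eef_rot: [-1.754, -2.605, 0.001]
wrist_force: [2.3, 0.6, -1.6]
opening: 0.0
grip_force: 1.0
```

Emit:
servo_tool:
  moves:
    - [[0,0,-0.012,0.008,0,0,0],[0,0,-0.012,0.008,0,0,0],[0,0,-0.012,0.008,0,0,0],[0,0,-0.012,0.008,0,0,0],[0,0,-0.012,0.008,0,0,0],[0,0,-0.012,0.004,0,0,0],[0,0,0,0,0,0,0],[0,0,0,0,0,0,0],[0,0,0,0,0,0,0],[0,0,0,0,0,0,0]]

```text
time: 5.15
tcp_pos: [0.4422, -0.0854, 0.1314]
eef_rot: [1.754, 2.606, 0.0]
wrist_force: [0.5, 0.3, -0.8]
opening: 0.0
grip_force: 0.0
```

```bash
python3 - <<'E'
from h import *
import cv2
a=cams.capture("scene")[...,::-1];b=cams.capture("top")[...,::-1]
f=lambda i,s:cv2.resize(cv2.convertScaleAbs(i[s],alpha=1.5),(400,400),interpolation=2)
cv2.imwrite("pics/c1.png",np.hstack([f(a,np.s_[185:335,235:385]),f(b,np.s_[150:300,255:405])]))
E
```

```text
(no output)
```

View pics/c1.png

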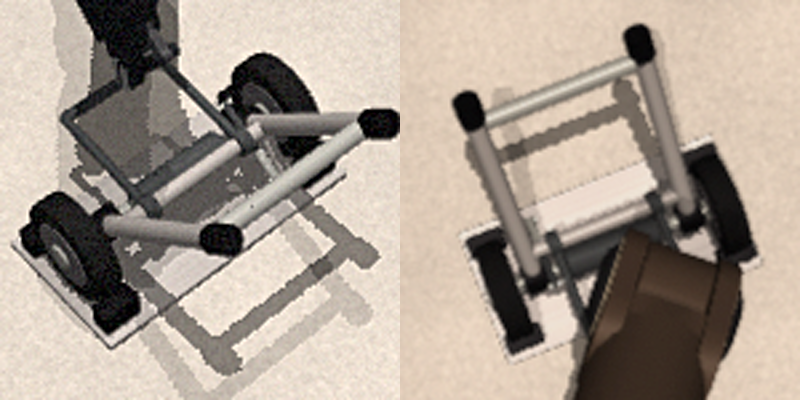

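```bash
python3 - <<'E'
from h import *
c=cams.get_calibration("scene");cp=np.array(c["pose"])
def proj(p):
    q=np.linalg.inv(cp)@np.r_[p,1];return np.round([c["cx"]+c["fx"]*q[0]/q[2],c["cy"]+c["fy"]*q[1]/q[2]],1)
A=np.array([.501,-.0615,.06]);X=np.array([np.cos(.38),np.sin(.38),0]);Y=np.array([-X[1],X[0],0]);Z=np.array([0,0,1])
for q in (1.1,1.25,1.4,1.55):
    f=.1-q;print(q,proj(A+(.0251+.12*np.sin(f))*X-.05*Y+(.0244+.12*np.cos(f))*Z))
print("seen",235+65*.375,185+120*.375)
b=A+.1506*X+.1463*Z;print(b,np.array([.4422,-.0854])@X[:2]-A@X,)
E
```

```text
1.1 [262.8 218.7]
1.25 [261.3 220.7]
1.4 [260.4 223.7]
1.55 [260.2 227.3]
seen 259.375 230.0
[ 0.64085689 -0.00563938  0.2063    ] -0.06347047979086906
```

The kickstand is on its stop: the foot end is seen at (259,230) against (260,227) expected for 1.55. Next I'll go over the top bar.

Emit:
servo_tool:
  moves:
    - [[0,0,0,-0.05,0,0,0],[0,0,0,-0.05,0,0,0],[0,0,0,-0.05,0,0,0],[0,0,0,-0.05,0,0,0],[1,0,0.0535,0,0,0,0],[1,0,0.0535,0,0,0,0],[1,0,0.0535,0,0,0,0],[1,0,0.0535,0,0,0,0],[1,0,0,0,0,0,0],[1,0,0,0,0,0,0]]

```text
time: 6.5
tcp_pos: [0.6398, -0.0058, 0.3307]
eef_rot: [-1.756, -2.605, 0.003]
wrist_force: [1.0, 0.1, -0.0]
opening: 0.999
grip_force: 0.0
```

Emit:
servo_tool:
  moves:
    - [[1,0,0,0.03,0,0,0],[1,0,0,0.03,0,0,0],[1,0,0,0.03,0,0,0],[1,0,0,0.03,0,0,0],[1,0,0,0.025,0,0,0],[1,0,0,0,0,0,0],[1,0,0,0,0,0,0],[1,0,0,0,0,0,0],[1,0,0,0,0,0,0],[1,0,0,0,0,0,0]]

```text
time: 7.75
tcp_pos: [0.6403, -0.0051, 0.1867]
eef_rot: [1.755, 2.605, 0.001]
wrist_force: [-0.3, 0.1, -0.5]
opening: 1.001
grip_force: 0.0
```

```bash
python3 - <<'E'
from h import *
import cv2
a=cams.capture("scene")[...,::-1];b=cams.capture("wrist")[...,::-1]
f=lambda i,s:cv2.resize(cv2.convertScaleAbs(i[s],alpha=1.3),(400,400),interpolation=2)
cv2.imwrite("pics/c2.png",np.hstack([f(a,np.s_[185:335,245:395]),f(b,np.s_[0:480,80:560])]))
E
```

```text
(no output)
```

View pics/c2.png

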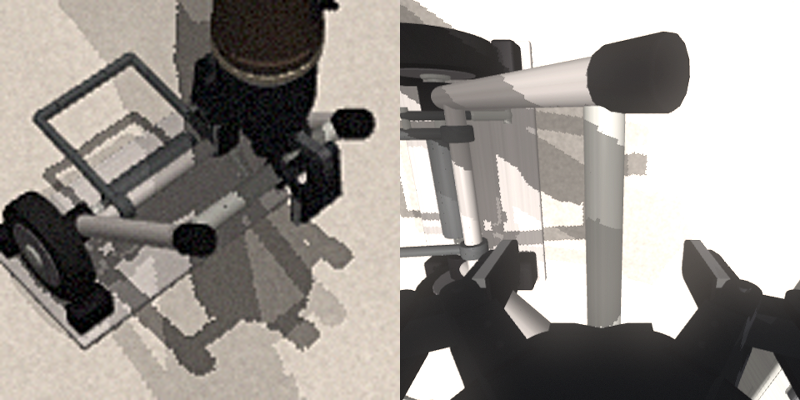

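The bar at crop x≈604 lies centred between the pads (520 and 695), so I'll close.

Emit:
servo_tool:
  moves:
    - [[0,0,0,0,0,0,0],[0,0,0,0,0,0,0],[0,0,0,0,0,0,0],[0,0,0,0,0,0,0],[0,0,0,0,0,0,0],[0,0,0,0,0,0,0],[0,0,0,0,0,0,0],[0,0,0,0,0,0,0],[0,0,0,0,0,0,0],[0,0,0,0,0,0,0]]
  squeeze: 50

```text
time: 9.1
tcp_pos: [0.6415, -0.0046, 0.1867]
eef_rot: [1.753, 2.604, 0.003]
wrist_force: [4.0, 1.5, -1.6]
opening: 0.194
grip_force: 48.7
```

Emit:
servo_tool:
  moves:
    - [[0,0,-0.0059,-0.0059,0,0,0],[0,0,-0.0062,-0.0057,0,0,0],[0,0,-0.0065,-0.0053,0,0,0],[0,0,-0.0066,-0.0052,0,0,0],[0,0,-0.0069,-0.0049,0,0,0],[0,0,-0.007,-0.0046,0,0,0],[0,0,-0.0072,-0.0043,0,0,0],[0,0,-0.0073,-0.0041,0,0,0],[0,0,-0.0075,-0.0037,0,0,0],[0,0,-0.0077,-0.0034,0,0,0]]

```text
time: 10.35
tcp_pos: [0.5799, -0.0297, 0.2358]
eef_rot: [1.75, 2.602, 0.01]
wrist_force: [7.1, 4.0, 5.8]
opening: 0.192
grip_force: 48.6
```

Emit:
servo_tool:
  moves:
    - [[0,0,-0.0078,-0.0031,0,0,0],[0,0,-0.0079,-0.0028,0,0,0],[0,0,-0.008,-0.0025,0,0,0],[0,0,-0.0082,-0.0022,0,0,0],[0,0,-0.0082,-0.0018,0,0,0],[0,0,-0.0082,-0.0016,0,0,0],[0,0,-0.0083,-0.0012,0,0,0],[0,0,-0.0084,-0.0008,0,0,0],[0,0,-0.0084,-0.0005,0,0,0],[0,0,-0.0084,-0.0002,0,0,0]]

```text
time: 11.6
tcp_pos: [0.5021, -0.0614, 0.2515]
eef_rot: [1.753, 2.603, 0.005]
wrist_force: [3.1, 1.2, 5.6]
opening: 0.19
grip_force: 55.8
```

Emit:
servo_tool:
  moves:
    - [[0,0,0,0,0,0,0],[0,0,0,0,0,0,0],[0,0,0,0,0,0,0],[0,0,0,0,0,0,0],[0,0,0,0,0,0,0],[0,0,0,0,0,0,0],[0,0,0,0,0,0,0],[0,0,0,0,0,0,0],[0,0,0,0,0,0,0],[0,0,0,0,0,0,0]]

```text
time: 12.85
tcp_pos: [0.5005, -0.062, 0.2514]
eef_rot: [1.755, 2.606, 0.001]
wrist_force: [-1.8, 0.2, 14.0]
opening: 0.191
grip_force: 56.8
```

```bash
python3 - <<'E'
from h import *
import cv2
a=cams.capture("scene")[...,::-1]
cv2.imwrite("pics/c3.png",cv2.resize(cv2.convertScaleAbs(a[165:315,225:400],alpha=1.5),(700,600),interpolation=2))
c=cams.get_calibration("scene");cp=np.array(c["pose"])
def proj(p):
    q=np.linalg.inv(cp)@np.r_[p,1];u=np.array([c["cx"]+c["fx"]*q[0]/q[2],c["cy"]+c["fy"]*q[1]/q[2]]);return np.round((u-[225,165])*4)
A=np.array([.501,-.0615,.06]);X=np.array([np.cos(.38),np.sin(.38),0]);Y=np.array([-X[1],X[0],0]);Z=np.array([0,0,1])
for t in (-.1,0,.1):
    up=np.sin(t)*X+np.cos(t)*Z;print(t,[proj(A+.242*up+s*.085*Y) for s in(-1,1)])
up=Z;print("foot",[proj(A+.035*Z+.12*(np.cos(2.25)*Z-np.sin(2.25)*X)+s*.05*Y) for s in (-1,1)])
s=ctrl.sense();print(s["tcp_pos"],s["wrist_force"],s["grip_force"],(s["tcp_pos"]-A)@X,s["tcp_pos"][2]-.06+.019)
E
```

```text
-0.1 [array([131., 125.]), array([377., -30.])]
0 [array([159., 150.]), array([406.,  -7.])]
0.1 [array([188., 178.]), array([435.,  18.])]
foot [array([154., 327.]), array([276., 245.])]
[ 0.5004832  -0.06204794  0.25136658] [-2.62953122  1.49014795 14.85855879] 56.764270663261414 -0.0006831780481561534 0.21036657816371188
```

View pics/c3.png

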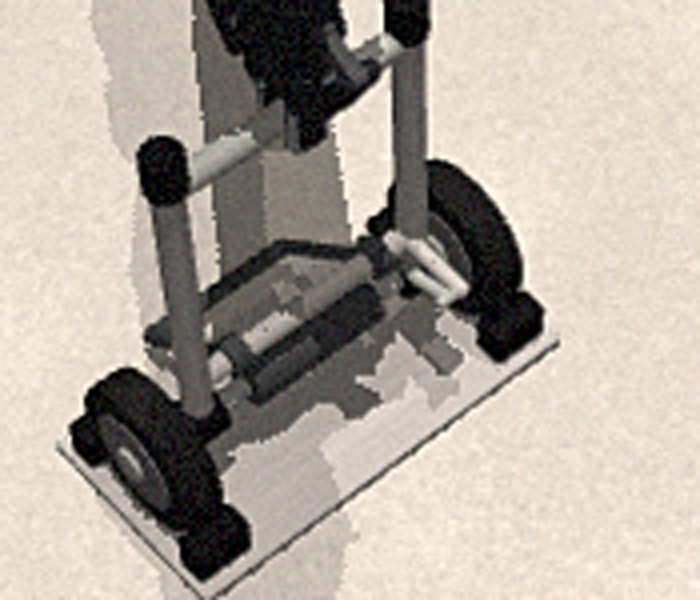

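The left sleeve's top is at about (163,145), against (159,150) predicted for upright. The foot bar's left end is at about (155,330), which matches fully down. The hold is firm, so I'll hand in.

```bash
python3 -c "
from rig import job_done
print(job_done())"
```

```text
the job is handed in; nothing more can be done
None
```

I flipped the kickstand fully down, raised the frame to upright, and handed the job in with the gripper still holding the top bar at about 57 N. The last picture matched upright to within roughly 0.02 rad, and the hand-in returned no verdict.

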